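# Pump and hold a cart's brake lever to check that it stops short of the bar

### The arm

A 6-joint arm with a two-finger parallel gripper is mounted at the origin on a cart in front of the work surface, level with it; the furniture and walls round the work are solid. World frame = base frame: x ahead of the robot, y to its left, z up, the work surface at z = 0. Lengths are in m, angles in degrees, forces in N, time in s.
With the tool pointing down it reaches from about 0.225 to 0.875 m from the base axis. Payload 3.4 kg.
Tool frame: the origin (TCP) lies on the centre line of the jaws, within the pads' length; the fingertips stand 25 mm ahead of it and the grasp point (between the pads) lies 6 mm ahead of it (manip.tcp_to_tips is the distance from the TCP to the fingertips, in m); z points along the fingers, y is the line along which they close (so a half turn about z gives the same grasp; the last joint's range is limited). The gripper opens to 85 mm and grips with 20 to 120 N. Pads are 22 mm wide; open, the fingers measure 114 mm over their backs; the gripper's body (76 mm by 85 mm) begins 54 mm behind the grasp point. The pads swing forward as they close: fully open they stand 13 mm farther back than shut.
Start: joints at [61.937, 15.808, 86.224, -0, 77.962, -6.933], TCP at [0.207, 0.536, 0.223] pointing down, gripper open.
Joint ranges: [-165.64, 165.64], [-43.16, 119.46], [12.63, 154.43], [-67.54, 247.53], [6.08, 155.33], [-154.97, 154.97]. Speed limits (degrees/s): [147.25, 147.25, 180, 180, 180, 180].

### API

Orientations are given as a 3x3 rotation matrix whose columns are the frame's x, y, z axes.
In Python, from workcell import manip, optics, order gives the robot as it stands. The module is installed in compiled form; this text tells all that it offers.
- The arm moves only by the shell command python3 -m pendant 'ROWS' [FORCE]. ROWS is a JSON list of rows, 1 to 8 of them, each written [opening, [dx, dy, dz], turn]: the opening from 0.0 (shut) to 1.0 (fully open), then dx, dy, dz in units of 20 mm, then a turn about the tool's z in units of 4 degrees; each row is the pose to reach, as a shift and turn from the pose commanded when the command began, along the tool's axes at that moment; what a row does not reach only later rows make up. A row lasts 1/12 s, in which the tool goes at most 0.0417 m and 7.16 degrees, less where a joint would pass 70% of its speed; a pose out of reach is approached as far as the arm can. The fingers move at their own pace and stop on an object; FORCE is the grip in N (left out, the last holds). Time passes only in rows, so rows that do not move let the fingers close. It prints the time, the measured TCP pose, the force, the opening and the grip force at its end. Input that does not fit is refused with a message, and nothing moves.
- manip.read_state(): the state, without advancing time (a new reading comes with each control period).
- optics.camera(name): name is "scene" or "top" or "wrist"; returns the picture (400x640x3 uint8, red, green, blue); there is no depth.
- optics.calibration(name): a dict with "mtx" (3x3 intrinsics, pixels), "rvec" (rotation vector, rad) and "tvec" (3), from world to camera coordinates, as OpenCV has them. Camera axes: x right, y down, z forward; pixel columns grow to the right and rows downward; lengths in m; the calibration is good to about 2 mm. A picture is of the moment at which its call begins: read the wrist's pose just before it. calibration takes no time and is no camera call; for the wrist camera it gives the pose at the moment of the call.
- order.finish_job(): hands the job in; it is judged then, once.
Trained networks look in the newest picture that a camera, given by its name, has taken for a name from the list of things; names that differ only in an ending like _2 or _b are one class to them, and where a whole thing is asked for, a point or a joint stands for the part that bears it (a point fixed in the world has none). Each returns a list of dicts, best first, with "conf" (0 to 1); they miss things now and then, are a little off and sometimes report something else, mostly with a low value. They report only what shows in the picture. A call takes as long as a camera call. They do not tell look-alikes from the thing itself.
- optics.recognise(label, camera): "position" ([column, row] in pixels, amid what is visible of it).
- optics.place_of(label, camera): "position" ([column, row] in pixels: a listed point, or the origin of a listed thing).
The state is a dict: "time": time; "joints": joint angles; "joint_velocities": joint speeds; "effort": joint torques, N m; "ee_pos": TCP position; "eef_rot": TCP orientation; "wrist_force": force on the tool from outside, world axes, zero at the start; "ft_torque": the same for the moment, N m; "grip_width": opening from 0.0 (shut) to 1.0 (fully open); "finger_force": force on a finger pad.
Only numpy, scipy, OpenCV 4.12 (cv2) and the standard library are available. Lean on these libraries where they do the work, as an engineer would, in place of code of your own. Each camera call takes 0.05 s, during which the arm holds its last target. There are 200 camera calls.

### The job

Check the red brake lever of our drinks cart, whose two handlebar ends stand clamped on the worktop: with the backs of your fingers push the red lever in towards its bar until it comes up against its stop, keep it there for a second, and let it spring all the way back out. Then push it in to the stop a second time and finish while still holding it there, so that I can measure the gap that is left to the bar. Push only on the front of the lever, firmly but without forcing it: do not pinch it or touch its back or the bar, and leave the black lever and everything else on the worktop alone.

Things in the scene. Friction and masses are not known exactly. Their poses are not given: they have to be found in the camera images.
- brake_lever (a joint): hinge of the red brake lever, upright axis: 0 rad = sprung fully out (rest), 0.40 rad = against its hard stop. A spring pushes it out: about 2 N at brake_press starts to move it, about 6 N holds it at the stop. At the stop some 18 mm are left between lever and grip. Blade 20 mm high (z 120 to 140 mm), 7 mm thick, backed on the bar side by a 4 mm black plastic liner.
- brake_press (a point): point to push on, on the red lever's front face at mid height, 130 mm above the worktop. It moves with the lever, about 37 mm to the stop. Its x axis points into the lever (the way to push), z up. The pivot axis lies 92 mm to its +y and 7 mm to its +x; the blade runs from 88 mm on its +y to 27 mm on its -y.
- brake_stand: dark steel bench stand of the red lever, screwed down; origin on the worktop under mid-bar. The bar (22 mm, its black rubber grip 32 mm thick, 200 mm long) lies along its y, 130 mm up; the lever is on its -x side (facing the robot within 55 deg), pivot at x -38, y +47 mm. Base 100 x 190 x 12 mm; clamp post at y +82 mm, top 153 mm up, nothing higher.
- black_lever (a joint): hinge of the black lever (0 = out, 0.40 = in), to be left alone.
- black_stand: the other stand: same as brake_stand but mirrored (pivot and post on its -y side) and with a black lever. Origin on the worktop under the middle of its bar. The two stands can change places.
- jigger: steel double measuring cone, 47 mm wide, 78 mm high; origin at the centre of its underside
- canister: clear canister of tea leaves with pale blue-grey lid, 82 mm wide, 128 mm high; origin at the centre of its underside
- shaker: small glass shaker with steel top, 44 mm wide, 90 mm high; origin at the centre of its underside
- tape: roll of tan tape lying flat, 94 mm wide, 25 mm high; origin at the centre of its underside
- spice_jar: spice jar with red lid, 45 mm wide, 106 mm high; origin at the centre of its underside
- glass: empty glass tumbler, 81 mm wide, 91 mm high; origin at the centre of its underside
Things that resemble listed ones, but are neither listed nor needed, are in the scene too. What is shaped like the black_stand but orange is not meant.

How it is judged:
By the outcome, as a careful person would: the job done as asked, in the order asked, and still so for the second after the job is handed in, while the arm keeps its last pose, push and grip.
It also fails if it takes over 45 s, if anything falls off the work surface, if the arm or the gripper's body presses on something with over 40 N, if the wrist force passes 120 N, or if a joint passes its speed limit or range.

## Working session

There is one attempt and no reset: what is moved stays moved. The work goes in short steps, Python scripts to look and compute and a shell command to move; the robot and the scene stay as the last step left them, time stands still between calls to the robot, and variables do not carry over. Pictures are saved under pics/ and viewed, at most 10 in all, crops included, and the job is handed in when it is done.

```bash
mkdir -p pics; cat > h.py <<'E'
import numpy as np, cv2
from workcell import manip, optics, order
def snap(n):
    im=optics.camera(n); return im
def save(im,f): cv2.imwrite('pics/'+f,im[:,:,::-1])
def P(n):
    c=optics.calibration(n); R=cv2.Rodrigues(np.array(c['rvec'],float))[0]; return np.array(c['mtx']),R,np.array(c['tvec'],float).ravel()
def ray(n,px,cal=None):
    K,R,t=cal or P(n); d=R.T@np.linalg.inv(K)@np.array([px[0],px[1],1.]); return -R.T@t,d
def atz(n,px,z,cal=None):
    o,d=ray(n,px,cal); return o+d*(z-o[2])/d[2]
def tri(*rs):
    A=0;b=0
    for o,d in rs:
        d=d/np.linalg.norm(d); M=np.eye(3)-np.outer(d,d); A=A+M; b=b+M@o
    return np.linalg.solve(A,b)
def proj(n,p):
    K,R,t=P(n); q=K@(R@np.array(p)+t); return q[:2]/q[2]
E
python3 - <<'E'
from h import *
np.set_printoptions(precision=3,suppress=True)
ims=[]
for n in ['scene','top']:
    im=snap(n); ims.append(im)
    for l in ['brake_press','brake_stand','black_stand','black_lever']:
        for d in optics.place_of(l,n)[:3]:
            z=0.13 if l=='brake_press' else 0
            print(n,l,d['position'],round(d['conf'],2),atz(n,d['position'],z))
    for l in ['brake_lever','black_lever']:
        print(n,l,optics.recognise(l,n)[:3])
    print(n,'cam',ray(n,(320,200)))
save(ims[0],'s1.png');save(ims[1],'t1.png')
s=manip.read_state();print(s['time'],s['ee_pos'],s['eef_rot'])
E
```

```text
scene brake_press [358.2, 234.7] 0.7 [ 0.509 -0.192  0.13 ]
scene brake_stand [371.6, 231.6] 0.73 [ 0.594 -0.144  0.   ]
scene black_stand [223.0, 131.1] 0.66 [0.27  0.451 0.   ]
scene black_stand [301.1, 218.6] 0.3 [ 0.397 -0.007  0.   ]Traceback (most recent call last):
  File "<stdin>", line 7, in <module>
ValueError: it knows: black_stand, brake_press, brake_stand, canister, glass, jigger, shaker, spice_jar, tape
```

```bash
python3 - <<'E'
from h import *
np.set_printoptions(precision=3,suppress=True)
ims=[]
for n in ['scene','top']:
    im=snap(n); ims.append(im)
    for l in ['brake_press','brake_stand','black_stand','canister','glass','jigger','shaker','spice_jar','tape']:
        for d in optics.place_of(l,n)[:3]:
            z=0.13 if l=='brake_press' else 0
            print(n,l,d['position'],round(d['conf'],2),atz(n,d['position'],z))
    print(n,'cam',ray(n,(320,200)))
save(ims[0],'s1.png');save(ims[1],'t1.png')
s=manip.read_state();print(s['time'],s['ee_pos'],s['eef_rot'])
E
```

```text
scene brake_press [358.0, 236.2] 0.5 [ 0.506 -0.196  0.13 ]
scene brake_stand [368.8, 234.1] 0.98 [ 0.582 -0.149  0.   ]
scene black_stand [223.5, 131.8] 0.87 [0.271 0.447 0.   ]
scene black_stand [321.1, 160.8] 0.6 [0.555 0.184 0.   ]
scene canister [304.3, 99.5] 0.56 [0.612 0.477 0.   ]
scene glass [255.8, 171.8] 0.74 [0.321 0.231 0.   ]
scene jigger [275.2, 106.4] 0.6 [0.495 0.488 0.   ]
scene jigger [267.0, 137.0] 0.49 [0.413 0.361 0.   ]
scene shaker [303.8, 219.0] 0.54 [ 0.405 -0.012  0.   ]
scene spice_jar [411.2, 308.5] 0.9 [ 0.587 -0.427  0.   ]
scene spice_jar [301.6, 217.3] 0.47 [ 0.4   -0.003  0.   ]
scene tape [272.2, 107.7] 0.65 [0.481 0.487 0.   ]
scene tape [371.1, 230.9] 0.6 [ 0.594 -0.141  0.   ]
scene cam (array([ 0.087, -0.778,  1.522]), array([ 0.225,  0.459, -0.86 ]))
top brake_press [367.6, 156.0] 0.45 [ 0.521 -0.205  0.13 ]
top brake_stand [346.7, 154.2] 0.73 [ 0.588 -0.155  0.   ]
top black_stand [230.1, 279.9] 0.61 [0.262 0.432 0.   ]
top black_stand [266.8, 186.3] 0.59 [0.566 0.19  0.   ]
top canister [196.9, 196.3] 0.65 [0.616 0.463 0.   ]
top glass [276.9, 249.0] 0.95 [0.316 0.228 0.   ]
top jigger [240.5, 232.8] 0.42 [0.422 0.343 0.   ]
top shaker [325.7, 210.7] 0.56 [0.397 0.001 0.   ]
top spice_jar [410.4, 133.9] 0.59 [ 0.586 -0.429  0.   ]
top tape [200.9, 225.8] 0.52 [0.498 0.48  0.   ]
top cam (array([0.099, 0.141, 1.801]), array([ 0.188, -0.072, -0.98 ]))
1.2 [0.207 0.536 0.223] [[-0.933  0.361  0.   ]
 [ 0.361  0.933  0.   ]
 [-0.     0.    -1.   ]]
```

View pics/s1.png

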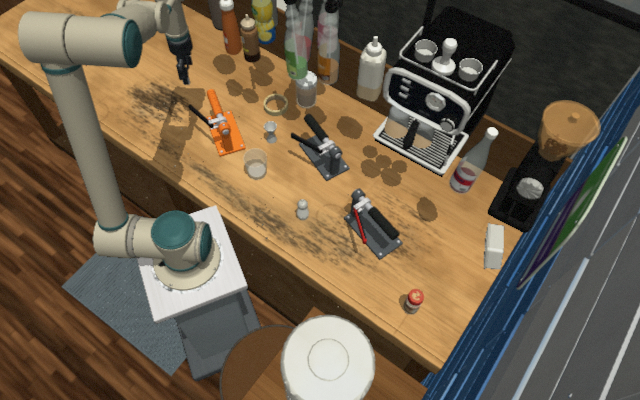

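View pics/t1.png

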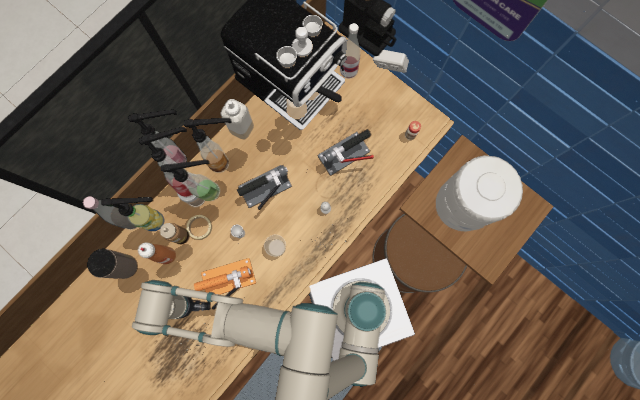

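The scene picture shows the red lever on the dark stand at about (360,222) and the top picture at (358,157). Things it could be taken for:
- **Black lever:** on a dark stand at scene (322,150), top (266,188).
- **Orange stand:** dark lever, scene (225,125), top (228,277).
- **Spice jar:** red lid only, scene (414,297).

The red blade at scene (360,222) is the one that fits. I'll move the wrist camera over it, staying high, for a close look.

Careful with the scale: shifts go in units of 20 mm and turns go in units of 4 degrees. That gives: -0.11 m is -5.5, -0.08 m is -4, 10 degrees is 2.5.

```bash
python3 -m pendant '[[0, [0, 0, -2], 0], [0, [0, 0, -4], 1.25], [0, [-0.75, -0.9, -5.5], 2.5], [0, [-1.85, -2.25, -6.25], 4], [0, [-3, -3.75, -6.5], 5.5], [0, [-4.25, -5.25, -6.5], 7], [0, [-5.5, -6.75, -6.5], 8.5], [0, [-6.75, -8.25, -6.5], 10]]' 20
python3 -m pendant '[[0, [-2, -0.35, 0], 1.5], [0, [-4, -0.7, 0], 3], [0, [-6, -1.05, 0], 4.5], [0, [-8, -1.4, 0], 6], [0, [-10, -1.75, 0], 7.5], [0, [-12, -2.1, 0], 9], [0, [-14, -2.45, 0], 9.75], [0, [-16, -2.8, 0], 9.75]]'
python3 - <<'E'
from h import *
np.set_printoptions(precision=4,suppress=True)
s=manip.read_state();print(s['time'],s['ee_pos'],s['eef_rot'],s['joints'],s['wrist_force'],manip.tcp_to_tips)
print(ray('wrist',(320,200)),proj('wrist',[.515,-.2,.13]))
E
```

```text
time: 1.87
ee_pos: [0.2738, 0.3322, 0.3534]
eef_rot: [[-0.479, 0.878, 0.001], [0.878, 0.479, 0.001], [0.0, 0.001, -1.0]]
wrist_force: [0.9, 0.6, 0.3]
grip_width: 0.001
finger_force: 0.0
time: 2.53
ee_pos: [0.3792, 0.0246, 0.3535]
eef_rot: [[0.178, 0.984, 0.001], [0.984, -0.178, 0.0], [0.0, 0.001, -1.0]]
wrist_force: [1.4, 0.6, 0.1]
grip_width: -0.0
finger_force: 0.0
2.5333 [0.3792 0.0246 0.3535] [[ 0.1779  0.9841  0.0015]
 [ 0.9841 -0.1779  0.0002]
 [ 0.0004  0.0014 -1.    ]] [-6.8338 -4.6137 91.6122  0.0189 92.919   3.4137] [1.4477 0.5932 0.1154] 0.025
(array([0.3918, 0.0923, 0.504 ]), array([-0.0446, -0.2466, -0.9683])) [461.787  333.8028]
```

```bash
cat > look.py <<'E'
from h import *
import sys
np.set_printoptions(precision=4,suppress=True)
cal=P('wrist'); im=snap('wrist'); save(im,sys.argv[1]+'.png')
out={}
for l in ['brake_press','brake_stand','black_stand']:
    for d in optics.place_of(l,'wrist')[:2]:
        print(l,d['position'],round(d['conf'],2),atz('wrist',d['position'],.13 if 'press' in l else 0,cal))
hsv=cv2.cvtColor(im,cv2.COLOR_RGB2HSV)
m=((hsv[...,0]<8)|(hsv[...,0]>172))&(hsv[...,1]>150)&(hsv[...,2]>60)
n,lab,st,ce=cv2.connectedComponentsWithStats(m.astype(np.uint8))
for i in range(1,n):
    if st[i,4]>80: 
        box=cv2.boxPoints(cv2.minAreaRect(np.argwhere(lab==i)[:,::-1].astype(np.float32)))
        print('red',st[i,4],ce[i],box.tolist(),[atz('wrist',b,.13,cal)[:2] for b in box])
np.savez(sys.argv[1],K=cal[0],R=cal[1],t=cal[2])
s=manip.read_state();print(s['time'],s['ee_pos'])
E
python3 look.py w1
python3 -m pendant '[[0, [-1.5, 1, 0], 0], [0, [-3, 2, 0], 0], [0, [-4.5, 3, 0], 0], [0, [-6, 4, 0], 0], [0, [-7.5, 5, 0], 0], [0, [-9, 5.5, 0], 0], [0, [-9, 5.5, 0], 0], [0, [-9, 5.5, 0], 0]]' | head -2
python3 look.py w2
```

```text
brake_press [458.9, 330.9] 0.83 [ 0.5118 -0.1953  0.13  ]
brake_stand [471.8, 241.3] 0.98 [ 0.5844 -0.1411  0.    ]
red 757 [470.4769 289.8243] [[458.1138610839844, 324.3786926269531], [468.8587951660156, 252.23431396484375], [481.7223815917969, 254.15017700195312], [470.9774475097656, 326.2945556640625]] [array([ 0.5116, -0.186 ]), array([ 0.5306, -0.0937]), array([ 0.5449, -0.0987]), array([ 0.5267, -0.1914])]
2.7333 [0.3793 0.0255 0.353 ]
time: 3.4
ee_pos: [0.4563, -0.1692, 0.3525]
brake_press [376.2, 188.6] 0.79 [ 0.5132 -0.1943  0.13  ]
brake_stand [408.7, 122.1] 0.8 [ 0.5854 -0.141   0.    ]
red 926 [383.7181 160.1037] [[375.68896484375, 214.81256103515625], [379.78173828125, 98.85112762451172], [390.97955322265625, 99.246337890625], [386.88677978515625, 215.207763671875]] [array([ 0.5087, -0.2235]), array([ 0.5291, -0.103 ]), array([ 0.5402, -0.1054]), array([ 0.5208, -0.2261])]
3.6 [ 0.4556 -0.168   0.3535]
```

View pics/w2.png

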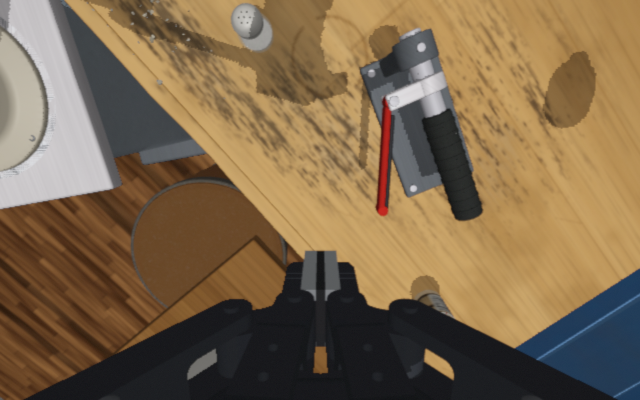

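View pics/w1.png

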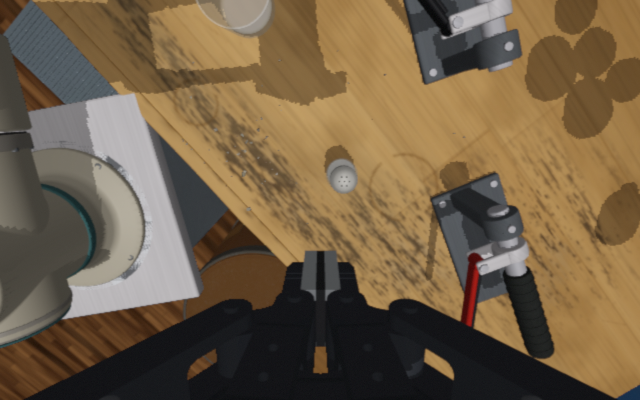

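The wrist pictures show the red lever from its pivot at (387,100) to its tip at (382,213) in w2. Its front faces left, with brake_press at (376,189), and the bar runs behind it to (467,213). The choice is confirmed. Both views put the press point at about (0.5125, -0.195, 0.13) with the push direction at about -9.6°. The tool's y axis is already aligned to that, so I descend 25 mm in front of the lever.

```bash
python3 -m pendant '[[0, [-0.3, 0.35, 1.8], 0], [0, [-0.6, 0.7, 3.6], 0], [0, [-0.85, 1.05, 5.4], 0], [0, [-0.85, 1.05, 7.2], 0], [0, [-0.85, 1.05, 9], 0], [0, [-0.85, 1.05, 10.25], 0], [0, [-0.85, 1.05, 10.725], 0], [0, [-0.85, 1.05, 10.725], 0]]'
python3 look.py w3
python3 - <<'E'
from h import *
a=snap('scene')[190:270,310:430]; b=snap('top')[115:195,300:420]
save(np.vstack([cv2.resize(i,None,fx=5,fy=3.7,interpolation=cv2.INTER_CUBIC) for i in (a,b)]),'c1.png')
E
```

```text
time: 4.27
ee_pos: [0.472, -0.1885, 0.1369]
eef_rot: [[0.174, 0.985, -0.004], [0.985, -0.174, 0.003], [0.002, -0.004, -1.0]]
wrist_force: [0.5, 0.3, 0.1]
grip_width: -0.0
finger_force: 0.0
brake_press [410.4, 256.3] 0.78 [ 0.5152 -0.1958  0.13  ]
brake_stand [453.2, 114.5] 0.96 [ 0.5858 -0.1435  0.    ]
red 6290 [426.7049 171.0103] [[401.5386962890625, 304.9111022949219], [421.43255615234375, 33.857444763183594], [451.8831787109375, 36.092376708984375], [431.98931884765625, 307.1460266113281]] [array([ 0.508 , -0.2213]), array([ 0.53  , -0.0993]), array([ 0.5421, -0.1023]), array([ 0.5229, -0.2251])]
4.4667 [ 0.4751 -0.1909  0.1408]
```

View pics/w3.png

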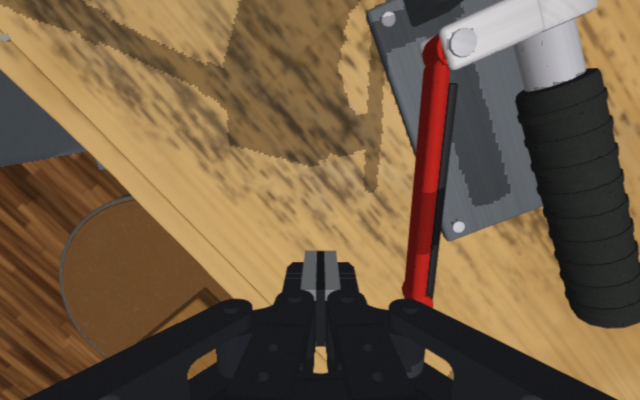

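View pics/c1.png

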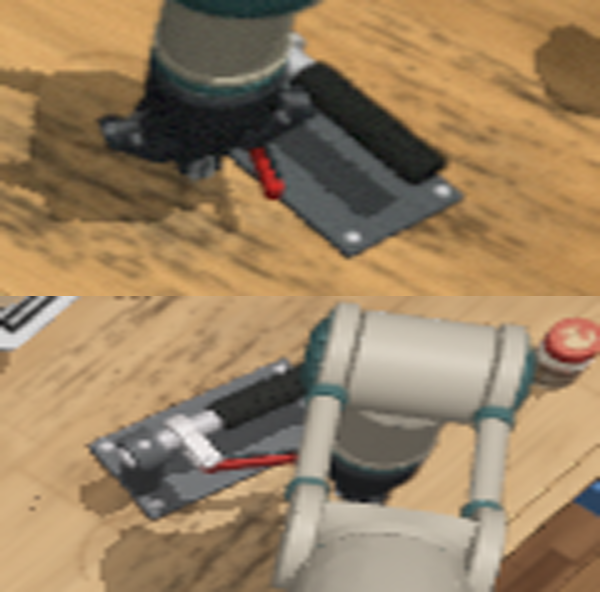

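```bash
python3 - <<'E'
from h import *
np.set_printoptions(precision=4,suppress=True)
s=manip.read_state();R=np.array(s['eef_rot']);p=np.array(s['ee_pos']);print(s['time'],p,R[:,1],s['wrist_force'])
f=np.load('w3.npz');cal=(f['K'],f['R'],f['t'])
for px in [(450,305),(355,275),(338,255),(320,250)]:
    o,d=ray('wrist',px,cal)
    for z in [.115,.14,.16,.18,.2]:
        q=o+d*(z-o[2])/d[2]; print(px,z,R.T@(q-p))
pr=np.array([.5135,-.1955,.13])
a=np.radians(-9.8);print('press in tool',R.T@(pr-p))
c=[np.load(g+'.npz') for g in('w1','w2','w3')]
print(tri(*[ray('wrist',x,(g['K'],g['R'],g['t'])) for g,x in zip(c,[(458.9,330.9),(376.2,188.6),(410.4,256.3)])]))
E
```

```text
4.5667 [ 0.4748 -0.191   0.1405] [ 0.9844 -0.1756  0.0038] [-0.1042 -0.8491  0.0218]
(450, 305) 0.115 [-0.0329  0.0683  0.0258]
(450, 305) 0.14 [-0.0179  0.0582  0.0008]
(450, 305) 0.16 [-0.0059  0.0501 -0.0193]
(450, 305) 0.18 [ 0.0061  0.042  -0.0393]
(450, 305) 0.2 [ 0.0181  0.034  -0.0594]
(355, 275) 0.115 [-0.0151  0.0158  0.0256]
(355, 275) 0.14 [-0.0027  0.0133  0.0006]
(355, 275) 0.16 [ 0.0073  0.0113 -0.0194]
(355, 275) 0.18 [ 0.0172  0.0093 -0.0395]
(355, 275) 0.2 [ 0.0271  0.0073 -0.0595]
(338, 255) 0.115 [-0.0035  0.0065  0.0256]
(338, 255) 0.14 [0.0072 0.0054 0.0005]
(338, 255) 0.16 [ 0.0158  0.0045 -0.0195]
(338, 255) 0.18 [ 0.0244  0.0036 -0.0395]
(338, 255) 0.2 [ 0.0329  0.0026 -0.0595]
(320, 250) 0.115 [-0.0007 -0.0029  0.0255]
(320, 250) 0.14 [ 0.0096 -0.0027  0.0005]
(320, 250) 0.16 [ 0.0178 -0.0025 -0.0195]
(320, 250) 0.18 [ 0.0261 -0.0023 -0.0395]
(320, 250) 0.2 [ 0.0344 -0.0022 -0.0595]
press in tool [0.0024 0.0389 0.0107]
[ 0.5133 -0.1948  0.1308]
```

In the tool's units: 0.022 m is 1.1, 0.002 m is 0.1.

```bash
python3 -m pendant '[[0, [0.05, 0.5, 0], 0], [0, [0.1, 0.9, 0], 0], [0, [0.1, 1.1, 0], 0], [0, [0.1, 1.1, 0], 0], [0, [0.1, 1.1, 0], 0]]'
python3 -m pendant '[[0, [0, 0.05, 0], 0], [0, [0, 0.1, 0], 0], [0, [0, 0.15, 0], 0], [0, [0, 0.2, 0], 0], [0, [0, 0.2, 0], 0], [0, [0, 0.2, 0], 0]]'
```

```text
time: 4.98
ee_pos: [0.4959, -0.1924, 0.1384]
eef_rot: [[0.176, 0.984, -0.0], [0.984, -0.176, 0.0], [0.0, -0.0, -1.0]]
wrist_force: [-0.5, -0.2, 0.3]
grip_width: 0.001
finger_force: 0.0
time: 5.48
ee_pos: [0.4994, -0.1931, 0.1386]
eef_rot: [[0.176, 0.984, 0.0], [0.984, -0.176, 0.0], [0.0, 0.0, -1.0]]
wrist_force: [-0.0, -0.6, -0.2]
grip_width: 0.002
finger_force: 0.0
```

In the tool's units: 0.003 m is 0.15, 0.002 m is 0.1.

```bash
python3 -m pendant '[[0, [0, 0.05, 0], 0], [0, [0, 0.1, 0], 0], [0, [0, 0.15, 0], 0], [0, [0, 0.15, 0], 0], [0, [0, 0.15, 0], 0]]' | sed -n '1,2p;4p'
python3 -m pendant '[[0, [0, 0.05, 0], 0], [0, [0, 0.1, 0], 0], [0, [0, 0.15, 0], 0], [0, [0, 0.15, 0], 0], [0, [0, 0.15, 0], 0]]'| sed -n '1,2p;4p'
```

```text
time: 5.9
ee_pos: [0.5025, -0.1936, 0.1386]
wrist_force: [-0.4, 0.3, 0.4]
time: 6.32
ee_pos: [0.5054, -0.1941, 0.1386]
wrist_force: [0.5, -0.2, 0.5]
```

```bash
python3 look.py w4
```

```text
brake_press [339.3, 251.9] 0.83 [ 0.5153 -0.1941  0.13  ]
brake_stand [409.5, 114.8] 0.93 [ 0.5865 -0.144   0.    ]
red 3608 [350.9828 158.6425] [[338.99774169921875, 266.58038330078125], [345.2259521484375, 43.92240524291992], [364.49755859375, 44.461456298828125], [358.26934814453125, 267.11944580078125]] [array([ 0.5139, -0.2018]), array([ 0.5327, -0.1031]), array([ 0.5405, -0.1047]), array([ 0.5232, -0.2037])]
6.5167 [ 0.5053 -0.1941  0.1386]
```

View pics/w4.png

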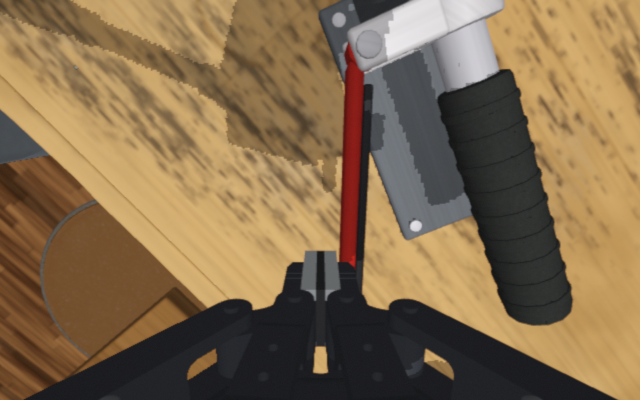

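w4 shows the lever unmoved. Its front edge at (341,262) is just at the back of the right finger at (350,265), so contact is close. I'll continue in small steps.

In the tool's units: 0.002 m is 0.1, 0.0014 m is 0.07.

```bash
python3 -m pendant '[[0, [0, 0.035, 0], 0], [0, [0, 0.07, 0], 0], [0, [0, 0.1, 0], 0], [0, [0, 0.1, 0], 0], [0, [0, 0.1, 0], 0]]'| sed -n '1,2p;4p'
python3 -m pendant '[[0, [0, 0.035, 0], 0], [0, [0, 0.07, 0], 0], [0, [0, 0.1, 0], 0], [0, [0, 0.1, 0], 0], [0, [0, 0.1, 0], 0]]'| sed -n '1,2p;4p'
python3 -m pendant '[[0, [0, 0.035, 0], 0], [0, [0, 0.07, 0], 0], [0, [0, 0.1, 0], 0], [0, [0, 0.1, 0], 0], [0, [0, 0.1, 0], 0]]'| sed -n '1,2p;4p'
```

```text
time: 6.93
ee_pos: [0.5074, -0.1945, 0.1386]
wrist_force: [-0.5, -0.6, -0.0]
time: 7.35
ee_pos: [0.5093, -0.1948, 0.1386]
wrist_force: [-0.3, 1.4, -0.1]
time: 7.77
ee_pos: [0.5113, -0.1951, 0.1386]
wrist_force: [0.8, -0.7, -0.3]
```

```bash
python3 look.py w5; python3 - <<'E'
from h import *
F=[]
for i in range(6): 
    snap('wrist'); F.append(manip.read_state()['wrist_force'])
F=np.array(F);print(F.round(1).tolist(),F.mean(0))
E
```

```text
brake_press [325.3, 253.1] 0.67 [ 0.5144 -0.1946  0.13  ]
brake_stand [401.3, 114.7] 0.85 [ 0.586  -0.1438  0.    ]
red 3222 [337.8305 155.22  ] [[327.4576416015625, 260.8203125], [331.136962890625, 44.968238830566406], [349.120361328125, 45.274749755859375], [345.4410400390625, 261.1268310546875]] [array([ 0.5147, -0.1988]), array([ 0.5328, -0.1035]), array([ 0.5401, -0.105 ]), array([ 0.5233, -0.2005])]
7.9667 [ 0.5112 -0.1951  0.1386]
[[0.3, -0.6, -0.6], [-0.7, 0.2, 0.1], [0.3, 0.3, -0.1], [0.3, -0.1, 0.2], [-0.2, -0.7, 0.3], [0.0, -0.7, -0.1]] [ 0.01246    -0.28180219 -0.03866469]
```

View pics/w5.png

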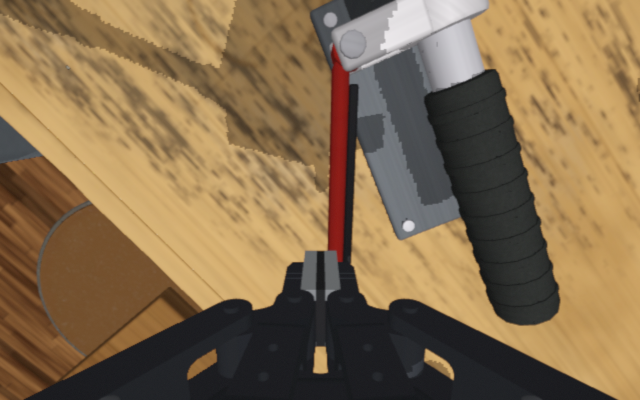

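```bash
python3 - <<'E'
from h import *
for z in (.10,.115,.13,.14,.15,.16):
    p=proj('scene',[.4748,-.191,z]); print(z,p,(p-[310,190])*[5,3.7])
E
```

```text
0.1 [347.25259112 242.77462745] [186.26295559 195.26612155]
0.115 [347.59873275 240.61212889] [187.99366377 187.26487688]
0.13 [347.95059811 238.41387175] [189.75299054 179.13132548]
0.14 [348.18842535 236.9280607 ] [190.94212675 173.63382457]
0.15 [348.42890359 235.42568771] [192.14451793 168.07504454]
0.16 [348.67207739 233.90647434] [193.36038695 162.45395505]
```

w5 shows the finger lying above the unmoved lever: its tip at (320,250) hides the red at (335,261) and there is no force. The scene crop also puts the shut tips at about z 0.135, so they don't reach as far ahead of the TCP as nominal. I back off, go 20 mm lower and approach again.

```bash
python3 -m pendant '[[0, [0, -0.5, 0], 0], [0, [0, -1, 0], 0], [0, [0, -1.3, 0], 0], [0, [0, -1.3, 0.5], 0], [0, [0, -1.3, 1], 0], [0, [0, -1.3, 1], 0], [0, [0, -1.3, 1], 0]]'| sed -n '1,2p;4p'
python3 -m pendant '[[0, [0, 0.15, 0], 0], [0, [0, 0.3, 0], 0], [0, [0, 0.45, 0], 0], [0, [0, 0.6, 0], 0], [0, [0, 0.6, 0], 0]]'| sed -n '1,2p;4p'
python3 -m pendant '[[0, [0, 0.05, 0], 0], [0, [0, 0.1, 0], 0], [0, [0, 0.15, 0], 0], [0, [0, 0.15, 0], 0]]'| sed -n '1,2p;4p'
python3 -m pendant '[[0, [0, 0.05, 0], 0], [0, [0, 0.1, 0], 0], [0, [0, 0.15, 0], 0], [0, [0, 0.15, 0], 0]]'| sed -n '1,2p;4p'
python3 look.py w6
```

```text
time: 8.85
ee_pos: [0.4852, -0.1903, 0.1174]
wrist_force: [-0.3, -0.3, 1.2]
time: 9.27
ee_pos: [0.4986, -0.1931, 0.1188]
wrist_force: [0.1, 0.3, 0.8]
time: 9.6
ee_pos: [0.5006, -0.1932, 0.1186]
wrist_force: [-0.3, -0.4, 0.3]
time: 9.93
ee_pos: [0.503, -0.1937, 0.1185]
wrist_force: [-2.3, -0.3, 1.9]
brake_press [349.0, 270.3] 0.7 [ 0.5159 -0.1943  0.13  ]
brake_press [419.2, 114.3] 0.59 [ 0.5522 -0.1349  0.13  ]
brake_stand [417.4, 117.7] 0.62 [ 0.5846 -0.1454  0.    ]
red 5093 [363.8661 165.1702] [[350.2536926269531, 303.6744079589844], [355.2585144042969, 30.913007736206055], [378.9477844238281, 31.347686767578125], [373.9429626464844, 304.1091003417969]] [array([ 0.514 , -0.2104]), array([ 0.5326, -0.1021]), array([ 0.5409, -0.1037]), array([ 0.5242, -0.2124])]
10.1333 [ 0.503  -0.1938  0.1185]
```

View pics/w6.png

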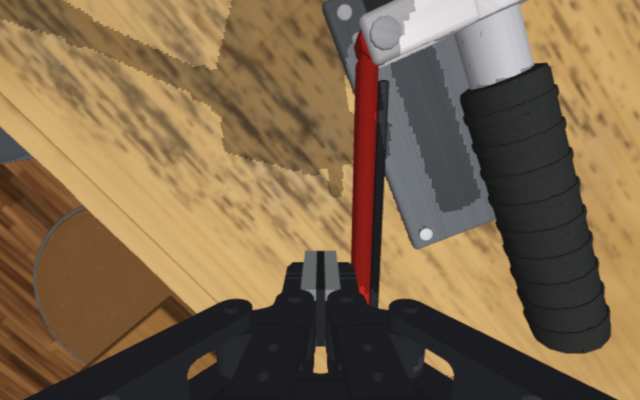

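Contact: about 2.3 N at TCP x 0.503, and w6 shows the right finger's back at (355,285) against the lever's front. Next I push along the lever's arc, first half.

```bash
python3 -m pendant '[[0, [-0.04, 0.23, 0], -0.725], [0, [-0.07, 0.465, 0], -1.425], [0, [-0.09, 0.695, 0], -2.15], [0, [-0.1, 0.93, 0], -2.875], [0, [-0.1, 0.93, 0], -2.875]]'
python3 look.py w7
```

```text
time: 10.55
ee_pos: [0.5212, -0.1991, 0.1184]
eef_rot: [[-0.025, 1.0, -0.001], [1.0, 0.025, 0.0], [0.0, -0.001, -1.0]]
wrist_force: [-4.2, -0.6, 1.6]
grip_width: -0.001
finger_force: 2.1
brake_press [348.3, 271.7] 0.6 [ 0.5338 -0.1978  0.13  ]
brake_press [410.0, 128.5] 0.22 [ 0.5547 -0.1371  0.13  ]
brake_stand [407.9, 128.6] 0.86 [ 0.5853 -0.1435  0.    ]
red 5066 [363.4214 165.1186] [[350.4391174316406, 303.75836181640625], [354.2352600097656, 27.906906127929688], [380.4917297363281, 28.268218994140625], [376.6955871582031, 304.11968994140625]] [array([ 0.5355, -0.2133]), array([ 0.5315, -0.1025]), array([ 0.5409, -0.1024]), array([ 0.5471, -0.2132])]
10.75 [ 0.5205 -0.199   0.1184]
```

```bash
python3 -m pendant '[[0, [-0.04, 0.23, 0], -0.725], [0, [-0.07, 0.465, 0], -1.425], [0, [-0.09, 0.695, 0], -2.15], [0, [-0.1, 0.835, 0], -2.575], [0, [-0.1, 0.835, 0], -2.575], [0, [-0.1, 0.835, 0], -2.575]]'
python3 -m pendant '[[0, [0, 0.05, 0], -0.15], [0, [0, 0.1, 0], -0.3], [0, [0, 0.1, 0], -0.3], [0, [0, 0.1, 0], -0.3]]'
python3 look.py w8
```

```text
time: 11.25
ee_pos: [0.537, -0.2009, 0.1184]
eef_rot: [[-0.202, 0.979, -0.002], [0.979, 0.202, -0.0], [-0.0, -0.002, -1.0]]
wrist_force: [-5.0, -1.3, 1.8]
grip_width: -0.001
finger_force: 2.9
time: 11.58
ee_pos: [0.5379, -0.201, 0.1184]
eef_rot: [[-0.222, 0.975, -0.004], [0.975, 0.222, -0.001], [-0.0, -0.004, -1.0]]
wrist_force: [-6.3, -3.7, 2.3]
grip_width: 0.003
finger_force: 3.9
brake_press [349.7, 273.0] 0.85 [ 0.5508 -0.1978  0.13  ]
brake_stand [401.5, 142.1] 0.63 [ 0.5877 -0.1446  0.    ]
red 5104 [365.5952 165.009 ] [[349.47900390625, 302.4131774902344], [358.74725341796875, 25.690099716186523], [386.25225830078125, 26.611328125], [376.9840087890625, 303.33441162109375]] [array([ 0.5542, -0.2116]), array([ 0.5304, -0.1033]), array([ 0.54  , -0.1015]), array([ 0.5661, -0.2093])]
11.7833 [ 0.5379 -0.201   0.1184]
```

In the tool's units: 0.0015 m is 0.075, 0.001 m is 0.05.

```bash
python3 -m pendant '[[0, [0, 0.05, 0], 0], [0, [0, 0.075, 0], 0], [0, [0, 0.075, 0], 0]]'
python3 - <<'E'
from h import *
F=[]
for i in range(4): 
    snap('wrist'); s=manip.read_state();F.append(s['wrist_force'])
print(s['time'],s['ee_pos'],np.mean(F,0))
E
```

```text
time: 12.03
ee_pos: [0.538, -0.201, 0.1184]
eef_rot: [[-0.222, 0.975, -0.007], [0.975, 0.222, -0.002], [-0.0, -0.007, -1.0]]
wrist_force: [-9.3, -5.0, 3.6]
grip_width: -0.002
finger_force: 5.5
12.2333 [ 0.53803001 -0.20097201  0.11835645] [-9.67252771 -4.14842704  3.29103425]
```

The TCP no longer moves and the force rises to about 10 N, so the lever is at its stop. I hold for over 1 s, then release along the arc and clear the lever.

In the tool's units: -0.048 m is -2.4, 0.0205 m is 1.025, 22.9 degrees is 5.725.

```bash
python3 -m pendant '[[0, [0, 0, 0], 0], [0, [0, 0, 0], 0], [0, [0, 0, 0], 0], [0, [0, 0, 0], 0], [0, [0, 0, 0], 0], [0, [0, 0, 0], 0], [0, [0, 0, 0], 0], [0, [0, 0, 0], 0]]' | sed -n '1,2p;4p'
python3 -m pendant '[[0, [0, 0, 0], 0], [0, [0, 0, 0], 0], [0, [0, 0, 0], 0], [0, [0, 0, 0], 0], [0, [0, 0, 0], 0], [0, [0, 0, 0], 0]]'| sed -n '1,2p;4p'
python3 -m pendant '[[0, [0.12, -0.455, 0], 1.425], [0, [0.28, -0.895, 0], 2.875], [0, [0.485, -1.315, 0], 4.3], [0, [0.735, -1.715, 0], 5.725], [0, [0.85, -2.05, 0], 5.725], [0, [1.025, -2.4, 0], 5.725], [0, [1.025, -2.4, 0], 5.725], [0, [1.025, -2.4, 0], 5.725]]'
python3 -m pendant '[[0, [0, 0, 0], 0], [0, [0, 0, 0], 0], [0, [0, 0, 0], 0], [0, [0, 0, 0], 0]]' | sed -n '1,4p'
python3 look.py w9
```

```text
time: 12.9
ee_pos: [0.538, -0.201, 0.1183]
wrist_force: [-8.8, -4.8, 3.5]
time: 13.4
ee_pos: [0.538, -0.201, 0.1183]
wrist_force: [-9.8, -4.4, 3.7]
time: 14.07
ee_pos: [0.4909, -0.1906, 0.119]
eef_rot: [[0.173, 0.985, 0.002], [0.985, -0.173, -0.0], [0.0, 0.002, -1.0]]
wrist_force: [-0.2, -0.1, 0.3]
grip_width: 0.003
finger_force: 0.0
time: 14.4
ee_pos: [0.4906, -0.1906, 0.1185]
eef_rot: [[0.174, 0.985, 0.0], [0.985, -0.174, 0.0], [0.0, 0.0, -1.0]]
wrist_force: [-0.0, -0.1, 0.0]
brake_press [375.6, 274.5] 0.91 [ 0.5145 -0.1952  0.13  ]
brake_stand [432.8, 115.2] 0.88 [ 0.5837 -0.1424  0.    ]
red 6364 [393.5391 171.4173] [[371.79119873046875, 308.36688232421875], [389.03057861328125, 30.381738662719727], [416.776611328125, 32.102447509765625], [399.5372314453125, 310.08758544921875]] [array([ 0.5107, -0.2113]), array([ 0.532 , -0.1009]), array([ 0.5417, -0.1031]), array([ 0.5227, -0.2143])]
14.6 [ 0.4903 -0.1906  0.1185]
```

View pics/w9.png

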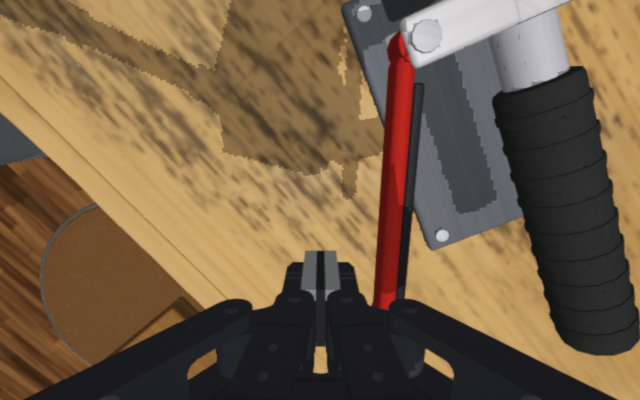

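w9 shows the lever fully back out, lying along (390,60) to (385,305) at its rest angle, with a clear gap to the finger. Now the second push.

In the tool's units: 0.0306 m is 1.53, 0.0259 m is 1.295, -11.5 degrees is -2.875.

```bash
python3 -m pendant '[[0, [0, 0.2, 0], 0], [0, [0, 0.4, 0], 0], [0, [-0.05, 0.6, 0], 0], [0, [-0.09, 0.83, 0], -0.725], [0, [-0.12, 1.065, 0], -1.425], [0, [-0.14, 1.295, 0], -2.15], [0, [-0.15, 1.53, 0], -2.875], [0, [-0.15, 1.53, 0], -2.875]]'| sed -n '1,4p'
python3 -m pendant '[[0, [-0.04, 0.23, 0], -0.725], [0, [-0.07, 0.465, 0], -1.425], [0, [-0.09, 0.695, 0], -2.15], [0, [-0.1, 0.93, 0], -2.875], [0, [-0.1, 0.93, 0], -2.875], [0, [-0.1, 0.93, 0], -2.875]]'| sed -n '1,4p'
python3 -m pendant '[[0, [0, 0.05, 0], 0], [0, [0, 0.1, 0], 0], [0, [0, 0.1, 0], 0], [0, [0, 0.1, 0], 0]]'
```

```text
time: 15.27
ee_pos: [0.5195, -0.1991, 0.1184]
eef_rot: [[-0.027, 1.0, -0.002], [1.0, 0.027, 0.0], [0.0, -0.002, -1.0]]
wrist_force: [-4.6, -0.7, 2.5]
time: 15.77
ee_pos: [0.5369, -0.2011, 0.1183]
eef_rot: [[-0.223, 0.975, -0.003], [0.975, 0.223, -0.001], [-0.0, -0.004, -1.0]]
wrist_force: [-6.0, -2.8, 2.1]
time: 16.1
ee_pos: [0.5379, -0.201, 0.1184]
eef_rot: [[-0.223, 0.975, -0.005], [0.975, 0.223, -0.002], [-0.001, -0.005, -1.0]]
wrist_force: [-6.2, -3.3, 1.1]
grip_width: 0.001
finger_force: 3.6
```

```bash
python3 -m pendant '[[0, [0, 0.05, 0], 0], [0, [0, 0.1, 0], 0], [0, [0, 0.1, 0], 0], [0, [0, 0.1, 0], 0], [0, [0, 0.1, 0], 0], [0, [0, 0.1, 0], 0], [0, [0, 0.1, 0], 0], [0, [0, 0.1, 0], 0]]'
python3 look.py w10
```

```text
time: 16.77
ee_pos: [0.538, -0.201, 0.1183]
eef_rot: [[-0.223, 0.975, -0.008], [0.975, 0.223, -0.002], [-0.0, -0.009, -1.0]]
wrist_force: [-10.6, -5.0, 4.2]
grip_width: 0.003
finger_force: 5.7
brake_press [351.5, 273.5] 0.59 [ 0.5517 -0.1977  0.13  ]
brake_stand [400.0, 143.2] 0.64 [ 0.5861 -0.1456  0.    ]
brake_stand [351.6, 274.9] 0.28 [ 0.5775 -0.259   0.    ]
red 5059 [365.5296 165.2615] [[349.18878173828125, 301.3182067871094], [359.7393798828125, 25.68381118774414], [387.42608642578125, 26.743560791015625], [376.87548828125, 302.3779602050781]] [array([ 0.554 , -0.2109]), array([ 0.5307, -0.1032]), array([ 0.5404, -0.1014]), array([ 0.566 , -0.2086])]
16.9667 [ 0.538  -0.2009  0.1183]
```

The lever is at the stop again: same TCP to 0.1 mm and about 11.5 N, held steadily.

```bash
python3 -c "from workcell import order; print(order.finish_job())"
```

```text
the job is handed in; nothing more can be done
None
```

The red lever was pushed to its stop, held there for over a second, and released until it sprang fully out; it was then pushed to the stop again, and I handed the job in at about 17 s with the fingers still holding it there at about 11 N. On the first approach the finger passed just above the lever by mistake, with no force measured, so I went 20 mm lower and approached again.

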